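# Slide the domed plaster mould into the drying box

## Task

Of the two plaster moulds on the apron of the drying box, put the one with the round dome away: with the fingertips, push it along the apron through the hanging flap in front of it until it is completely inside the box, then draw the fingers out so that the flap swings fully shut behind it. Slide it steadily, never lift, tip or flick it, and leave the square-humped mould, the other flap and everything else on the bench alone.

Things in the scene. Friction and masses are not known exactly. Their poses are not given: they have to be found in the camera images.
- drying_box: Low clear ventilated drying box fixed on the bench: two chambers side by side behind an open grey apron. Origin: on the bench, under the middle of the flaps' plane; x into the box, y left, z up. Apron and chamber floor: one flat plate, top 6 mm above the bench, y -140 to 140, x -170 to 160 mm. Roof (top at 85 mm) from x = 0; back wall at x = 156 mm. A wall at y = 0 parts the chambers.
- mouth_left (a point): Middle of the left mouth, on the floor plate (6 mm above the bench), in the flap's plane, 70 mm left of the box's middle. The mouth is 104 mm wide between upright jambs. A 5 mm hinge bar crosses it, axis 76 mm above the bench: 67 mm free below it. Fingers that must pass under the bar have to lean, tips forward (30 degrees serve).
- mouth_right (a point): The same for the right mouth, 70 mm right of the box's middle.
- flap_left (a joint): Left flap's angle, rad: 0 hanging shut, grows as its lower edge swings into the box, stop at 1.45; it cannot open outwards. Plate 100 mm wide, 3 mm thick, 40 g, hung from the bar, lower edge 22 mm above the floor (air gap). The mould, pushed, opens it; it rests on what is below and falls shut in about 0.5 s once the slab's rear is 17 mm or more past its plane.
- flap_right (a joint): The same for the right flap.
- dome_mould: The mould to put away: loose white plaster slab 80 mm (its x) by 70 mm (its y), 24 mm thick, with a round dome 58 mm across and 14 mm high on top, 0.14 to 0.28 kg. Origin: centre of its underside. Starts flat on the apron before either mouth, within 10 mm of the mouth's middle line, its x within 0.15 rad of the box's x. Inside when its whole length is behind the flap.
- block_mould: The mould to leave: the same slab, with a square-edged hump 50 by 46 by 14 mm on its top instead of a dome; before the other mouth. Origin: centre of its underside.
- stamp: Small turned wooden clay stamp, 18 mm across, 42 mm tall, standing on the apron between the two moulds. Origin: centre of its foot.
- pipe_ring: Grey pipe offcut standing on the bench, 90 mm across, 60 mm tall. Origin: centre of its underside.
- tape_roll: Roll of tape lying flat, 86 mm across, 45 mm tall. Origin: centre of its underside.
- red_beaker: Plastic beaker, 72 mm across, 90 mm tall. Origin: centre of its underside.
- tub: White plastic tub, 110 mm across, 110 mm tall. Origin: centre of its underside.
- spatula: Spatula 180 mm long lying on the bench. Origin: underside, about mid-length.
- black_bowl: Black bowl 140 mm across, 45 mm tall. Origin: centre of its underside.
There are look-alikes about, which are no part of the job. What is shaped like the dome_mould but blue or red is not meant.

How it is judged:
By the outcome, as a careful person would: the job done as asked, in the order asked, and still so for the second after the job is handed in, with the robot touching nothing.
It also fails if it takes over 35 s, if anything falls off the work surface, if the arm or the gripper's body presses on something with over 40 N, if the wrist force passes 120 N, or if a joint passes its speed limit or range.

## Robot

A 6-joint arm with a two-finger parallel gripper is mounted at the origin on the work surface. World frame = base frame: x ahead of the robot, y to its left, z up, the work surface at z = 0. Lengths are in m, angles in rad, forces in N, time in s.
With the tool pointing down it reaches from about 0.325 to 0.875 m from the base axis. Payload 4.4 kg.
Tool frame: the origin (TCP) lies at the very end of the fingers, on their centre line; the grasp point (between the pads) lies tcp_to_grasp behind it (tcp_to_grasp is the distance from the TCP to the grasp point, in m); z points along the fingers, y is the line along which they close (so a half turn about z gives the same grasp; the last joint's range is limited). The gripper opens to 85 mm and grips with 20 to 120 N. Pads are 22 mm wide; open, the fingers measure 114 mm over their backs; the gripper's body (76 mm by 85 mm) begins 54 mm behind the grasp point. The pads swing forward as they close: fully open they stand 13 mm farther back than shut.
Start: joints at [1.196, 0.207, 1.542, -0, 1.393, -0.15], TCP at [0.128, 0.561, 0.231] pointing down, gripper open.
Joint ranges: [-2.73, 2.73], [-0.86, 2.22], [0.23, 2.46], [-1.11, 4.25], [0.08, 2.63], [-2.82, 2.82]. Speed limits (rad/s): [2.79, 2.79, 3.14, 3.14, 3.14, 3.14].

## Interface

Orientations are given as a rotation vector (axis times angle).
In Python, from bench import get_state, get_image, job_done, tcp_to_grasp gives the robot as it stands. The module is installed in compiled form; this text tells all that it offers.
- The arm moves only by the shell command python3 -m creep 'ROWS' [OPENING]. ROWS is JSON, a list of rows, each a list of 6 numbers: the shift along the world's x, y, z scaled (see below), then the turn, a rotation vector about the world's x, y, z scaled (see below). In form: [[x, y, z, wx, wy, wz], ...]. A call has 1 to 12 rows; each row shifts and turns the commanded pose from where the row before left it; what a row does not reach is not made up. The controller multiplies each number of a shift by 2 cm and each number of a turn by 0.12 rad. A row lasts 1/8 s, in which the tool goes at most 62.5 mm and 10.7 degrees, less where a joint would pass 70% of its speed; a pose out of reach is approached as far as the arm can. A call with a number of a shift or a turn outside -1 to 1 is refused whole. A call with a gripper value outside its range is refused whole. OPENING is the gripper's target within -1 to 1 (fully open at 1, half-way at 0, shut at -1), set as the call begins (- or left out, the last holds). The fingers move at their own pace and stop on an object; the grip force is fixed at half the most. Time passes only in rows, so rows that do not move let the fingers close. It gives the time, the measured TCP pose, the force, the opening and the grip force at its end, in the units of the state.
- get_state(): the state, without advancing time (a new reading comes with each control period).
- get_image(name): name is "side" or "top" or "wrist"; returns a dict with "img" (400x640x3 uint8, blue, green, red), "range_z" (400x640 float32, m along the optical axis (not along the pixel's ray), 0 where there is no reading), "camera_matrix" (3x3 intrinsics, pixels), "origin" and "attitude" of the camera in the world. Camera axes: x right, y down, z forward; pixel columns grow to the right and rows downward; lengths in m; the calibration is good to about 2 mm. A picture is of the moment at which its call begins.
- job_done(): hands the job in; it is judged then, once.
The state is a dict: "time": time; "joint_pos": joint angles; "qd": joint speeds; "joint_efforts": joint torques, N m; "tool_pos": TCP position; "ee_rot": TCP orientation; "force": force on the tool from outside, world axes, zero at the start; "torque": the same for the moment, N m; "gripper_width": opening from 0.0 (shut) to 1.0 (fully open); "finger_force": force on a finger pad.
Only numpy, scipy, OpenCV 4.12 (cv2) and the standard library are available. Lean on these libraries where they do the work, as an engineer would, in place of code of your own. Each camera call takes 0.05 s, during which the arm holds its last target. There are 200 camera calls.

## Working session

There is one attempt and no reset: what is moved stays moved. The work goes in short steps, Python scripts to look and compute and a shell command to move; the robot and the scene stay as the last step left them, time stands still between calls to the robot, and variables do not carry over. Pictures are saved under pics/ and viewed, at most 10 in all, crops included, and the job is handed in when it is done.

```bash
mkdir -p pics
cat > h.py <<'E'
import numpy as np,cv2
from bench import *
from scipy.spatial.transform import Rotation as R
def att(a):
    a=np.array(a,float)
    return a if a.shape==(3,3) else (R.from_rotvec(a).as_matrix() if a.size==3 else R.from_quat(a).as_matrix())
def cloud(d):
    K=d["camera_matrix"];z=d["range_z"];v,u=np.mgrid[:400,:640]
    p=np.stack([(u-K[0,2])/K[0,0]*z,(v-K[1,2])/K[1,1]*z,z],-1)
    return p@att(d["attitude"]).T+np.array(d["origin"])
E
python3 - <<'E'
from h import *
s=get_state();print(s,tcp_to_grasp)
for n in("top","side"):
    d=get_image(n);cv2.imwrite(f"pics/{n}0.png",d["img"]);print(n,d["origin"],d["attitude"],d["camera_matrix"])
    np.save(n+"0.npy",cloud(d))
E
```

```text
{'time': 0.0, 'joint_pos': array([ 1.19549622e+00,  2.07454621e-01,  1.54296545e+00,  3.65580687e-06,
        1.39349910e+00, -1.50503901e-01]), 'qd': array([ 0.00046569,  0.00080787,  0.0015544 ,  0.00139305,  0.0003112 ,
       -0.0011456 ]), 'joint_efforts': array([ 2.93228932e-04, -3.83024848e+01, -2.91602808e+01, -1.74614634e-04,
        1.02207880e-02, -1.28526557e-05]), 'tool_pos': array([0.12790152, 0.55981291, 0.23010066]), 'ee_rot': array([-0.35229861, -3.1211628 ,  0.00352676]), 'force': array([-0.31069572,  0.40990149,  0.28312131]), 'torque': array([-0.05609999,  0.01760728,  0.01335196]), 'finger_force': 0.0, 'gripper_width': 1.0016521792230582} 0.0187
top [ 0.43998217 -0.01880322  0.93828835] [-2.17235027  2.16126001 -0.1073054 ] [[365.05454661   0.         319.57773803]
 [  0.         365.05454661 197.66428392]
 [  0.           0.           1.        ]]
side [0.37510016 0.75767504 0.86496249] [-0.34470087  2.82329266 -1.15967163] [[409.96656754   0.         313.99623446]
 [  0.         409.96656754 205.05668583]
 [  0.           0.           1.        ]]
```

View pics/top0.png

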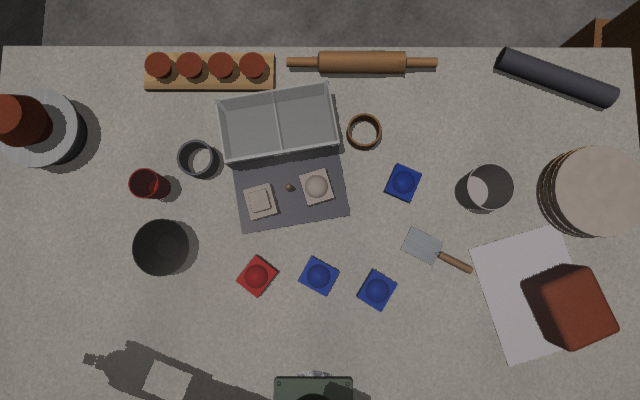

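View pics/side0.png

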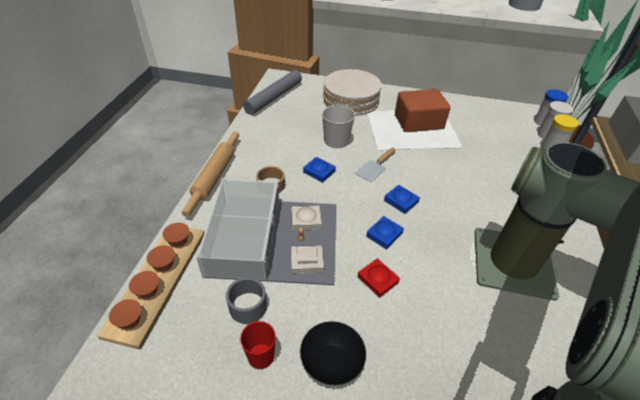

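Top view: white square-humped mould at (260,202), left mouth; white round-domed one at (316,187), right mouth; blue domes at (403,183), (319,275) and (377,290) and a red one at (257,275) are look-alikes. The white dome at (316,187) fits; I'll confirm it in a crop and measure.

Run:
```python
from h import *
im=cv2.imread("pics/top0.png");P=np.load("top0.npy")
c=im[140:240,225:365];cv2.imwrite("pics/crop.png",cv2.resize(c,None,fx=5,fy=5,interpolation=cv2.INTER_CUBIC))
for u,v in [(316,187),(303,190),(260,202),(340,200),(290,187),(240,215),(280,120),(300,225),(330,130)]: print((u,v),P[v,u].round(4),im[v,u])
# white slab masks
x=P[...,0];y=P[...,1];z=P[...,2]
g=im.astype(int).max(2)
roi=np.zeros((400,640),bool);roi[163:225,238:345]=1
m=(roi&(z>.018)&(z<.06)&(g>110)).astype(np.uint8)
n,l,st,ce=cv2.connectedComponentsWithStats(m)
for i in range(1,n):
    if st[i,4]>100:
        # slab top footprint: near z=.03
        q=P[l==i];r=cv2.minAreaRect(q[:,:2].astype(np.float32)*1000);print(st[i],ce[i],r,np.percentile(q[:,2],[5,50,95]))
# apron/box outline : grey plate colour + known height
hsv=cv2.cvtColor(im,cv2.COLOR_BGR2HSV);print(hsv[200,340],hsv[215,300],hsv[240,300],hsv[215,245])
```

```text
(316, 187) [ 0.5583 -0.0062  0.0468] [124 132 141]
(303, 190) [0.5527 0.0266 0.0304] [131 135 141]
(260, 202) [0.5209 0.1316 0.0429] [121 129 137]
(340, 200) [ 0.5305 -0.0675  0.0045] [89 86 89]
(290, 187) [0.5582 0.058  0.0454] [48 58 69]
(240, 215) [0.4905 0.1878 0.0079] [ 97  96 100]
(280, 120) [0.7154 0.0809 0.0843] [115 116 117]
(300, 225) [0.466  0.0348 0.0009] [129 136 141]
(330, 130) [ 0.6911 -0.0394  0.085 ] [114 115 116]
[299 168  35  37 772] [315.4015544  185.97409326] ((563.1641845703125, -5.7270660400390625), (78.72335815429688, 68.46764373779297), 17.30035972595215) [0.02833983 0.03196693 0.04410758]
[243 183  34  37 806] [259.07568238 200.76799007] ((525.1010131835938, 135.03610229492188), (78.5755615234375, 68.8698501586914), 16.129011154174805) [0.02799018 0.03238091 0.04617209]
[150   9  89] [135  11  90] [ 18  22 142] [150   8  97]
```

View pics/crop.png

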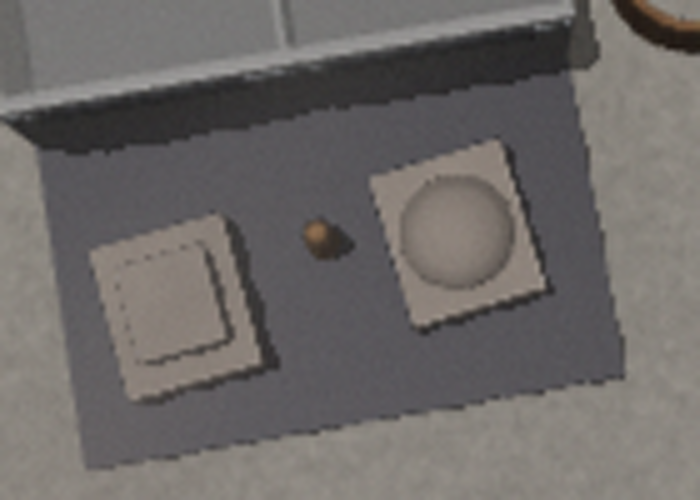

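Crop: dome mould is the one at crop (457,232), i.e. px (316,187), before the right mouth, while the square hump stands at crop (180,305) and the stamp at (318,235). Now fit the box frame.

Run:
```python
from h import *
im=cv2.imread("pics/top0.png");P=np.load("top0.npy");d=get_image("top")
K=d["camera_matrix"];A=att(d["attitude"]);o=np.array(d["origin"])
def ray(u,v,z):
    q=A@np.array([(u-K[0,2])/K[0,0],(v-K[1,2])/K[1,1],1]);return o+q*(z-o[2])/q[2]
for z,pts in ((.006,[(242.4,233.6),(349.8,215.6)]),):
    a,b=[ray(u-.4,v-.4,z) for u,v in pts];print(a,b,np.linalg.norm(a-b))
# front edge by mask
hsv=cv2.cvtColor(im,cv2.COLOR_BGR2HSV)
m=(hsv[...,2]<112)&(P[...,2]<.015)&(hsv[...,1]<18)
E=[]
for u in range(250,344):
    v=np.where(m[205:240,u])[0].max()+205.5
    E.append(ray(u,v,.006)[:2])
E=np.array(E);l=cv2.fitLine(E.astype(np.float32),cv2.DIST_HUBER,0,.001,.001).ravel();print("front",l,np.degrees(np.arctan2(l[1],l[0])))
# roof back-top: points z ~.085
r=(abs(P[...,2]-.084)<.008);r[:, :205]=0;r[:,345:]=0;r[:75]=0;r[172:]=0
n,L,st,_=cv2.connectedComponentsWithStats(r.astype(np.uint8));i=1+st[1:,4].argmax();q=P[L==i]
print("roof",cv2.minAreaRect(q[:,:2].astype(np.float32)*1000),np.median(q[:,2]))
yaw=np.arctan2(-l[0],l[1]) if l[1]>0 else np.arctan2(l[0],-l[1])
ex=np.array([np.cos(yaw),np.sin(yaw)]);ey=np.array([-ex[1],ex[0]])
f=l[2:]
side=[]
for v in range(175,210):
    row=np.where(m[v,225:360])[0]+225
    side.append((ray(row.min()-.5,v,.006)[:2]@ey,ray(row.max()+.5,v,.006)[:2]@ey))
side=np.median(side,0);print("yaw",np.degrees(yaw),"sides",side,"width",np.ptp(side))
org=ex*(f@ex+.17)+ey*side.mean();print("origin",org)
B=lambda p:((np.array(p)-org)@ex,(np.array(p)-org)@ey)
print("dome in box",B((.5632,-.0057)),"block",B((.5251,.135)),"stamp",B((.5582,.058)))
q=q[:,:2]-org;print("roof x",np.percentile(q@ex,[.5,99.5]),"y",np.percentile(q@ey,[.5,99.5]))
```

```text
[0.44429485 0.18188833 0.006     ] [ 0.49149509 -0.09137488  0.006     ] 0.27730965073522623
front [ 0.17765826 -0.98409224  0.4674064   0.04341128] -79.76661
roof ((712.060546875, 89.28114318847656), (166.37872314453125, 281.50506591796875), 10.427713394165039) 0.08526231934600603
yaw 10.233389 sides [ 0.10117655 -0.1792832 ] width 0.28045975419960745
origin [0.63447742 0.07485765]
dome in box (np.float64(-0.08445528984328991), np.float64(-0.06661313303328095)) block (np.float64(-0.0969526868548084), np.float64(0.07861742421173515)) stamp (np.float64(-0.07805891986748463), np.float64(-0.0030381663284355237))
roof x [-0.00280625  0.1602363 ] y [-0.13812247  0.13920851]
```

Box fits well: origin (0.634, 0.075), yaw 10.2°, plate width 280 mm as given and roof from x≈0 to 160. The dome mould is at box (-84, -67) mm, about +7° relative to it. Plan: close the fingers partly, yaw to the box, lean 40°, and land behind the slab at box x ≈ -152.

```bash
python3 -m creep '[[0.64,-1,0,0,0,0.28],[0.64,-1,0,0,0,0.28],[0.64,-1,0,0,0,0.28],[0.64,-1,0,0,0,0.28],[0.64,-1,0,0,0,0.28],[0.64,-1,0,0,0,0.28],[0.64,-1,0,0,0,0.28],[0.64,-1,0,0,0,0.28],[0.64,-1,0,0,0,0.28],[0.64,-1,0,0,0,0.28],[0.64,-1,0,0,0,0.28],[0.64,-1,0,0,0,0.28]]' -0.4
python3 -m creep '[[0.64,-1,0,0,0,0],[0.64,-1,0,0,0,0],[0.64,-1,0,0,0,0],[0.64,-1,0,0,0,0],[0.64,-1,0,0,0,0],[0.64,-1,0,0,0,0],[0.64,-1,0,0.08,-0.48,0],[0.64,-1,0,0.08,-0.48,0],[0.64,-1,0,0.08,-0.48,0],[0.64,-1,0,0.08,-0.48,0],[0.64,-1,0,0.08,-0.48,0],[0.64,-1,0,0.08,-0.48,0]]'
python3 -m creep '[[0.64,-1,0,0.1,-0.57,0],[0.64,-1,0,0.1,-0.57,0],[0.64,-1,0,0.1,-0.57,0],[0.64,-1,0,0.1,-0.57,0],[0.64,-1,0,0.1,-0.57,0],[0,0,0,0,0,0],[0,0,0,0,0,0]]'
cat >> h.py <<'E'
yaw=np.radians(10.23);ex=np.array([np.cos(yaw),np.sin(yaw)]);ey=np.array([-ex[1],ex[0]]);org=np.array([.6345,.0749])
def rep():
    s=get_state();M=R.from_rotvec(s["ee_rot"]).as_matrix();p=s["tool_pos"]
    r=lambda v:np.round([v[:2]@ex,v[:2]@ey,v[2]],3)
    print("t",round(s["time"],2),"box",((p[:2]-org)@ex*1e3).round(1),((p[:2]-org)@ey*1e3).round(1),"z",(p[2]*1e3).round(1),"zdir",r(M[:,2]),"ydir",r(M[:,1]),"F",s["force"].round(1),"g",s["gripper_width"].round(2),"q",s["joint_pos"].round(2))
E
python3 -c "
from h import *
rep()"
```

```text
time: 1.65
tool_pos: [0.2819, 0.3197, 0.231]
ee_rot: [0.282, -3.129, 0.0]
force: [0.0, -0.8, 0.6]
gripper_width: 0.299
finger_force: 0.0
time: 3.15
tool_pos: [0.4354, 0.0799, 0.2311]
ee_rot: [-0.249, 2.779, 0.037]
force: [0.1, 0.5, -0.4]
gripper_width: 0.302
finger_force: 0.0
time: 4.03
tool_pos: [0.4991, -0.0192, 0.2311]
ee_rot: [-0.217, 2.437, 0.072]
force: [0.5, 0.3, 0.7]
gripper_width: 0.302
finger_force: 0.0Traceback (most recent call last):
  File "<string>", line 3, in <module>
    rep()
    ~~~^^
  File "h.py", line 15, in rep
    print("t",round(s["time"],2),"box",((p[:2]-org)@ex*1e3).round(1),((p[:2]-org)@ey*1e3).round(1),"z",(p[2]*1e3).round(1),"zdir",r(M[:,2]),"ydir",r(M[:,1]),"F",s["force"].round(1),"g",s["gripper_width"].round(2),"q",s["joint_pos"].round(2))
                                                                                                                                                                                         ^^^^^^^^^^^^^^^^^^^^^^^^
AttributeError: 'float' object has no attribute 'round'
```

```bash
sed -i 's/s\["gripper_width"\].round(2)/round(float(s["gripper_width"]),2)/' h.py
python3 -c "
from h import *
rep()"
python3 -m creep '[[0,0,-1,0,0,0],[0,0,-1,0,0,0],[0,0,-1,0,0,0],[0,0,-1,0,0,0],[0,0,-1,0,0,0],[0,0,-1,0,0,0],[0,0,-1,0,0,0],[0,0,-0.5,0,0,0],[0,0,0,0,0,0]]'
python3 - <<'E'
from h import *
rep()
d=get_image("side");cv2.imwrite("pics/side1.png",cv2.resize(d["img"][170:300,190:400],None,fx=3.5,fy=3.5))
E
```

```text
t 4.03 box -150.0 -68.5 z 231.1 zdir [ 0.641 -0.006 -0.767] ydir [ 0.003  1.    -0.005] F [0.5 0.3 0.7] g 0.3 q [-0.46 -0.36  2.22  0.58  0.77 -2.53]
time: 5.15
tool_pos: [0.5029, -0.0052, 0.1004]
ee_rot: [-0.202, 2.47, 0.053]
force: [0.1, -0.4, 0.3]
gripper_width: 0.297
finger_force: 0.0
t 5.15 box -143.8 -55.4 z 100.4 zdir [ 0.616 -0.021 -0.787] ydir [ 0.019  1.    -0.012] F [ 0.1 -0.4  0.3] g 0.3 q [-0.39 -0.06  2.32  0.84  0.43 -2.82]
```

View pics/side1.png

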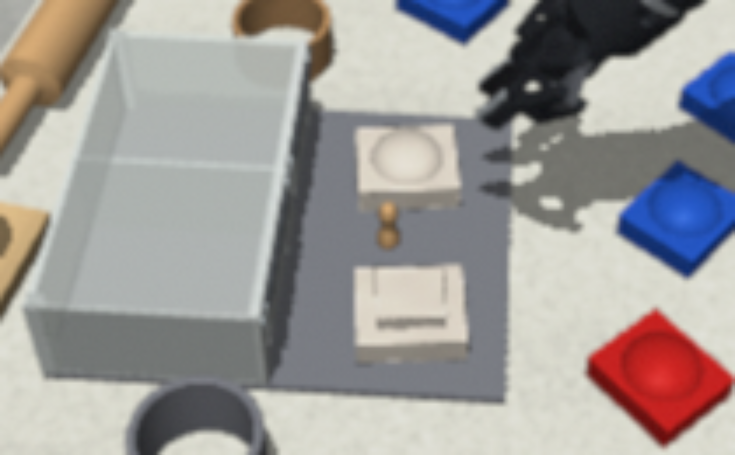

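Fingers hang behind the dome mould's rear edge (image (490,110)), still high, but joint 6 has hit its limit (-2.82). I'll undo the lean, make a half turn (same grasp line), start with a small lean, and increase it as the reach grows.

```bash
python3 -m creep '[[0,0,0.5,-0.16,0.91,0],[0,0,0.5,-0.16,0.91,0],[0,0,0.5,-0.16,0.91,0],[0,0,0.5,-0.16,0.91,0],[0,0,0.5,-0.16,0.91,0],[0,0,0,-0.16,0.91,0],[0,0,0,0,0,-1],[0,0,0,0,0,-1],[0,0,0,0,0,-1],[0,0,0,0,0,-1],[0,0,0,0,0,-1],[0,0,0,0,0,-1]]'
python3 -m creep '[[0,0,0,0,0,-1],[0,0,0,0,0,-1],[0,0,0,0,0,-1],[0,0,0,0,0,-1],[0,0,0,0,0,-1],[0,0,0,0,0,-1],[0,0,0,0,0,-1],[0,0,0,0,0,-1],[0,0,0,0,0,-1],[0,0,0,0,0,-1],[0,0,0,0,0,-1],[0,0,0,0,0,-1]]' >/dev/null
python3 -m creep '[[0,0,0,0,0,-1],[0,0,0,0,0,-1],[0,0,0,0,0,-1],[0,0,0,0,0,-1],[0,0,0,0,0,-1],[0,0,0,0,0,-1],[0,0,0,0,0,-1],[0,0,0,0,0,-1],[0,0,0,0,0,0]]' >/dev/null
cat >> h.py <<'E'
def turn(lean):
    "turn units from the present attitude to the wanted lean, tool y along -ey"
    l=np.radians(lean);M=R.from_rotvec(get_state()["ee_rot"]).as_matrix()
    z=np.r_[np.sin(l)*ex,-np.cos(l)];y=np.r_[-ey,0];W=np.c_[np.cross(y,z),y,z]
    print("turn",lean,(R.from_matrix(W@M.T).as_rotvec()/.12).round(2))
def go(bx,by,z):
    p=get_state()["tool_pos"];w=org+ex*bx+ey*by;print("shift",((np.r_[w,z]-p)/.02).round(2))
E
python3 -c "
from h import *
rep();turn(12);turn(35);go(-.152,-.067,.08)"
```

```text
time: 6.7
tool_pos: [0.5038, -0.004, 0.1486]
ee_rot: [0.852, 2.995, -0.03]
force: [-0.0, -0.2, 0.4]
gripper_width: 0.299
finger_force: 0.0
t 9.32 box -142.7 -54.4 z 148.4 zdir [-0.029  0.01  -1.   ] ydir [ 0.014 -1.    -0.011] F [ 0.2 -0.6 -0.5] g 0.3 q [-0.18  0.16  1.78 -0.    1.23  1.2 ]
turn 12 [ 0.28 -1.97 -0.13]
turn 35 [ 0.9  -5.26 -0.14]
shift [-0.35 -0.7  -3.42]
```

```bash
python3 -m creep '[[-0.15,-0.25,-0.8,0.12,-0.8,-0.04],[-0.1,-0.25,-0.8,0.12,-0.8,-0.04],[-0.1,-0.2,-0.8,0.12,-0.8,-0.05],[0,0,-0.8,0,0,0],[0,0,-0.8,0,0,0],[0,0,-0.8,0,0,0],[0,0,-0.8,0,0,0],[0,0,0,0,0,0]]'
python3 - <<'E'
from h import *
rep();turn(15);go(-.150,-.067,.015)
d=get_image("side");cv2.imwrite("pics/side2.png",cv2.resize(d["img"][170:300,240:400],None,fx=4.5,fy=4.5))
E
```

```text
time: 10.32
tool_pos: [0.4954, -0.0174, 0.0349]
ee_rot: [-3.079, -0.276, -0.4]
force: [-0.7, 0.0, -0.5]
gripper_width: 0.301
finger_force: 0.0
t 10.32 box -153.3 -66.2 z 34.9 zdir [ 0.256  0.002 -0.967] ydir [ 0.    -1.    -0.001] F [-0.7  0.  -0.5] g 0.3 q [-0.29  0.18  2.08  0.19  0.66  0.97]
turn 15 [-0.01 -0.03 -0.  ]
shift [ 0.17 -0.01 -0.99]
```

View pics/side2.png

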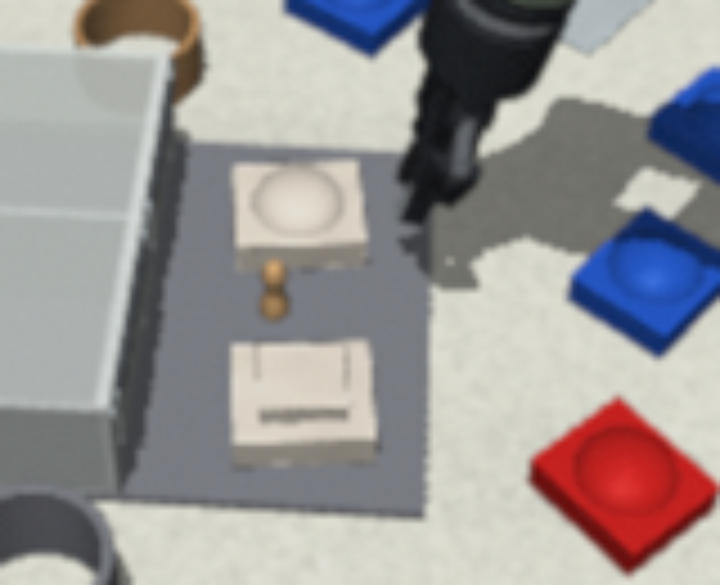

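Fingertips at (415,215) stand clear behind the mould's rear edge (365,255), on the apron. Lowering and pushing up to just before the flap.

```bash
python3 -m creep '[[0,0,-0.45,0,0,0],[0,0,-0.45,0,0,0],[0,0,0,0,0,0],[0.3,0.053,0,0,0,0],[0.3,0.053,0,0,0,0],[0.3,0.053,0,0,0,0],[0.3,0.053,0,0,0,0],[0.3,0.053,0,0,0,0]]'
python3 -c "
from h import *
rep()"
python3 -m creep '[[0.3,0.053,0,0,0,0],[0.3,0.053,0,0,0,0],[0.3,0.053,0,0,0,0],[0.3,0.053,0,0,0,0],[0,0,0,0,0,0],[-0.3,-0.053,0,0,0,0],[-0.15,-0.026,0,0,0,0]]'
python3 - <<'E'
from h import *
rep();turn(38)
d=get_image("top");P=cloud(d);im=d["img"]
cv2.imwrite("pics/top2.png",cv2.resize(im[140:240,225:365],None,fx=4,fy=4))
E
```

```text
time: 11.38
tool_pos: [0.5263, -0.012, 0.0175]
ee_rot: [-3.079, -0.275, -0.402]
force: [-2.5, 0.7, 1.8]
gripper_width: 0.301
finger_force: 1.2
t 11.38 box -121.9 -66.3 z 17.5 zdir [ 0.257  0.001 -0.966] ydir [-0.    -1.    -0.001] F [-2.5  0.7  1.8] g 0.3 q [-0.25  0.27  2.01  0.19  0.63  1.  ]
time: 12.25
tool_pos: [0.5409, -0.0097, 0.0178]
ee_rot: [-3.079, -0.274, -0.404]
force: [-0.7, -0.4, 0.4]
gripper_width: 0.299
finger_force: 0.0
t 12.25 box -107.2 -66.7 z 17.8 zdir [ 0.258  0.001 -0.966] ydir [-0.001 -1.    -0.001] F [-0.7 -0.4  0.4] g 0.3 q [-0.24  0.3   1.98  0.18  0.64  1.02]
turn 38 [ 0.59 -3.3   0.01]
```

View pics/top2.png

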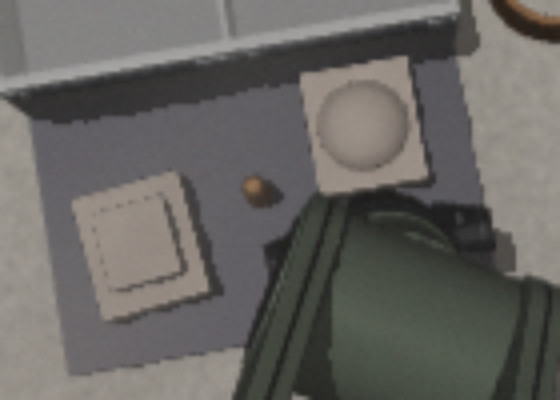

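The slab at crop (364,125) has squared to the box and its front is nearly at the flap; stamp (256,190) and block mould are untouched. Measure it, then lean.

```bash
cat >> h.py <<'E'
def slab():
    d=get_image("top");P=cloud(d);im=d["img"];z=P[...,2];roi=np.zeros((400,640),bool);roi[130:200,290:345]=1
    m=(roi&(z>.018)&(z<.06)&(im.max(2)>110)).astype(np.uint8);n,l,st,ce=cv2.connectedComponentsWithStats(m)
    i=1+st[1:,4].argmax();q=P[l==i][:,:2]-org;b=np.c_[q@ex,q@ey]*1e3
    print("slab box",cv2.minAreaRect(b.astype(np.float32)),b.min(0).round(1),b.max(0).round(1));return d
E
python3 -m creep '[[0,0,0,0.1,-0.55,0],[0,0,0.05,0.1,-0.55,0],[0,0,0.05,0.1,-0.55,0],[0,0,0.05,0.1,-0.55,0],[0,0,0.05,0.1,-0.55,0],[0,0,0,0.1,-0.55,0],[0,0,0,0,0,0]]'
python3 -c "
from h import *
rep();slab();turn(38)"
```

```text
time: 13.18
tool_pos: [0.54, -0.0084, 0.0207]
ee_rot: [-2.911, -0.258, -0.969]
force: [-0.0, 0.4, 0.4]
gripper_width: 0.297
finger_force: 0.0
t 13.18 box -107.8 -65.2 z 20.7 zdir [ 0.6    0.005 -0.8  ] ydir [ 0.    -1.    -0.007] F [-0.   0.4  0.4] g 0.3 q [-0.37  0.25  2.23  1.28  0.34 -0.14]
slab box ((-46.66626739501953, -71.69786071777344), (68.84904479980469, 78.36666107177734), 89.81807708740234) [ -85.9 -106.1] [ -7.4 -37.2]
turn 38 [-0.02 -0.17 -0.01]
```

```bash
python3 -m creep '[[0,-0.12,-0.13,0,-0.1,0],[0.04,-0.13,-0.14,0,-0.07,0],[0,0,0,0,0,0],[0.2,0.036,0,0,0,0],[0.3,0.054,0,0,0,0],[0.3,0.054,0,0,0,0],[0.3,0.054,0,0,0,0],[0.3,0.054,0,0,0,0],[0.3,0.054,0,0,0,0],[0.3,0.054,0,0,0,0],[0.3,0.054,0,0,0,0]]'
python3 - <<'E'
from h import *
rep();d=slab();turn(38)
s=get_image("side");cv2.imwrite("pics/both3.png",np.hstack([cv2.resize(d["img"][130:240,240:350],(400,400)),cv2.resize(s["img"][170:280,220:330],(400,400))]))
E
```

```text
time: 14.6
tool_pos: [0.5886, -0.005, 0.0161]
ee_rot: [-2.902, -0.263, -1.002]
force: [-4.0, -0.7, 3.5]
gripper_width: 0.304
finger_force: 2.0
t 14.6 box -59.4 -70.5 z 16.1 zdir [ 0.617  0.002 -0.787] ydir [ 0.002 -1.    -0.001] F [-4.  -0.7  3.5] g 0.3 q [-0.32  0.33  2.13  1.33  0.31 -0.15]
slab box ((-28.862211227416992, -71.60256958007812), (46.90123748779297, 69.36712646484375), 0.5650046467781067) [ -52.5 -106.2] [ -5.4 -37. ]
turn 38 [-0.01  0.02 -0.02]
```

View pics/both3.png

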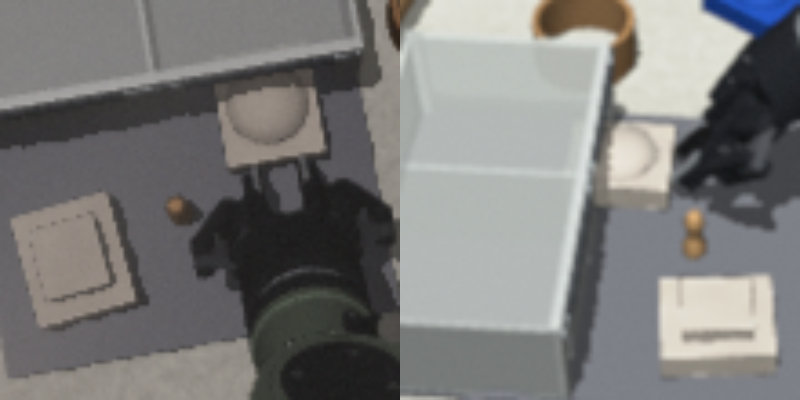

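Left: dome mould (270,115) is part under the roof with the fingers square behind it. Right: flap resting on it. Forces are small, so continuing.

```bash
python3 -m creep '[[0.3,0.054,0,0,0,0],[0.3,0.054,0,0,0,0],[0.3,0.054,0,0,0,0],[0.3,0.054,0,0,0,0],[0.3,0.054,0,0,0,0],[0.3,0.054,0,0,0,0],[0.3,0.054,0,0,0,0],[0.3,0.054,0,0,0,0]]'
python3 -c "
from h import *
rep();turn(38)"
```

```text
time: 15.7
tool_pos: [0.6366, 0.0036, 0.0161]
ee_rot: [-2.902, -0.263, -1.002]
force: [-1.7, -0.3, -0.4]
gripper_width: 0.302
finger_force: 0.6
t 15.7 box -10.6 -70.6 z 16.1 zdir [ 0.617  0.002 -0.787] ydir [ 0.002 -1.    -0.001] F [-1.7 -0.3 -0.4] g 0.3 q [-0.27  0.4   2.02  1.2   0.29  0.02]
turn 38 [-0.01  0.01 -0.02]
```

```bash
python3 -m creep '[[0.3,0.054,0,0,0,0],[0.3,0.054,0,0,0,0],[0.3,0.054,0,0,0,0],[0.2,0.036,0,0,0,0],[0.1,0.018,0,0,0,0],[0,0,0,0,0,0]]'
python3 - <<'E'
from h import *
rep();s=get_image("side");d=get_image("top")
cv2.imwrite("pics/both4.png",np.hstack([cv2.resize(d["img"][110:220,250:360],(400,400)),cv2.resize(s["img"][150:260,200:310],(400,400))]))
E
```

```text
time: 16.45
tool_pos: [0.6607, 0.0078, 0.0165]
ee_rot: [-2.902, -0.263, -1.003]
force: [0.2, -0.2, 0.6]
gripper_width: 0.301
finger_force: 0.1
t 16.45 box 13.8 -70.7 z 16.5 zdir [ 0.618  0.002 -0.786] ydir [ 0.002 -1.    -0.001] F [ 0.2 -0.2  0.6] g 0.3 q [-0.24  0.43  1.96  1.13  0.29  0.12]
```

View pics/both4.png

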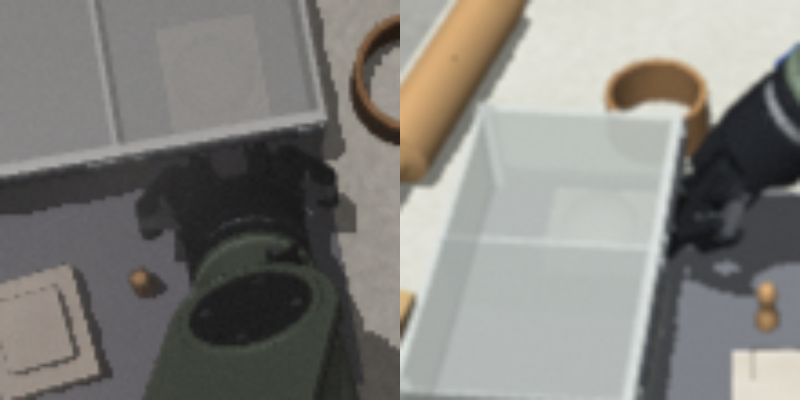

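Left: the slab shows through the clear roof at (158..265, 20..127), and the fingers are in the mouth without load. Check the rear edge by ray casting.

Run:
```python
from h import *
d=get_image("top");K=d["camera_matrix"];A=att(d["attitude"]);o=np.array(d["origin"])
for a,b in((158,30),(172,127),(253,15),(268,108)):
    u,v=250+a/3.636-.4,110+b/3.636-.4
    q=A@np.array([(u-K[0,2])/K[0,0],(v-K[1,2])/K[1,1],1]);p=(o+q*(.03-o[2])/q[2])[:2]-org;print((p@ex*1e3).round(),(p@ey*1e3).round())
```

```text
99.0 -39.0
28.0 -37.0
98.0 -107.0
30.0 -106.0
```

Front at 99 means rear ≈ 19–21 mm: only just past. Push 5 mm more, then withdraw.

```bash
python3 -m creep '[[0.1,0.018,0,0,0,0],[0.1,0.018,0,0,0,0],[0.07,0.012,0,0,0,0],[0,0,0,0,0,0]]'
python3 -c "
from h import *
rep()"
python3 -m creep '[[-0.15,-0.027,0,0,0,0],[-0.3,-0.054,0,0,0,0],[-0.4,-0.072,0,0,0,0],[-0.5,-0.09,0,0,0,0],[-0.5,-0.09,0,0,0,0],[-0.5,-0.09,0,0,0,0],[-0.5,-0.09,0,0,0,0],[-0.5,-0.09,0,0,0,0],[-0.5,-0.09,0,0,0,0],[-0.5,-0.09,0,0,0,0]]'
python3 -m creep '[[-0.4,-0.07,0.4,0,0,0],[-0.4,-0.07,0.5,0,0,0],[-0.4,-0.07,0.6,0,0,0],[-0.2,-0.04,0.8,0,0,0],[0,0,0.8,0,0,0],[0,0,0.8,0,0,0],[0,0,0.8,0,0,0],[0,0,0,0,0,0]]'
python3 - <<'E'
from h import *
rep();s=get_image("side");d=get_image("top")
cv2.imwrite("pics/both5.png",np.hstack([cv2.resize(d["img"][110:220,250:360],(400,400)),cv2.resize(s["img"][150:260,200:310],(400,400))]))
P=cloud(d);q=P[...,:2]-org;X,Y=q@ex,q@ey
# flap plane: measured surface near x=0, in right mouth versus left mouth
for nm,sd in(("right",-1),("left",1)):
  for dd in(P,):
    m=(abs(Y-sd*.07)<.045)&(X>-.03)&(X<.08)&(P[...,2]>.03)&(P[...,2]<.07);print(nm,m.sum(),np.percentile(X[m],[5,50,95]).round(3) if m.sum() else "")
E
```

```text
time: 17.1
tool_pos: [0.6659, 0.0087, 0.0162]
ee_rot: [-2.902, -0.263, -1.003]
force: [-2.4, -0.5, 0.9]
gripper_width: 0.3
finger_force: 0.9
t 17.1 box 19.1 -70.7 z 16.2 zdir [ 0.617  0.002 -0.787] ydir [ 0.002 -1.    -0.001] F [-2.4 -0.5  0.9] g 0.3 q [-0.24  0.44  1.95  1.11  0.29  0.14]
time: 18.35
tool_pos: [0.578, -0.007, 0.0162]
ee_rot: [-2.902, -0.263, -1.003]
force: [-0.2, 0.3, 0.2]
gripper_width: 0.304
finger_force: 0.0
time: 19.35
tool_pos: [0.5514, -0.0123, 0.1117]
ee_rot: [-2.902, -0.264, -1.007]
force: [-0.1, -0.5, 0.5]
gripper_width: 0.297
finger_force: 0.0
t 19.35 box -97.3 -71.1 z 111.7 zdir [ 0.62   0.001 -0.785] ydir [ 0.003 -1.     0.001] F [-0.1 -0.5  0.5] g 0.3 q [-0.37  0.02  2.2   0.82  0.46  0.36]
right 96 [-0.     0.     0.001]
left 110 [-0.001 -0.001 -0.   ]
```

View pics/both5.png

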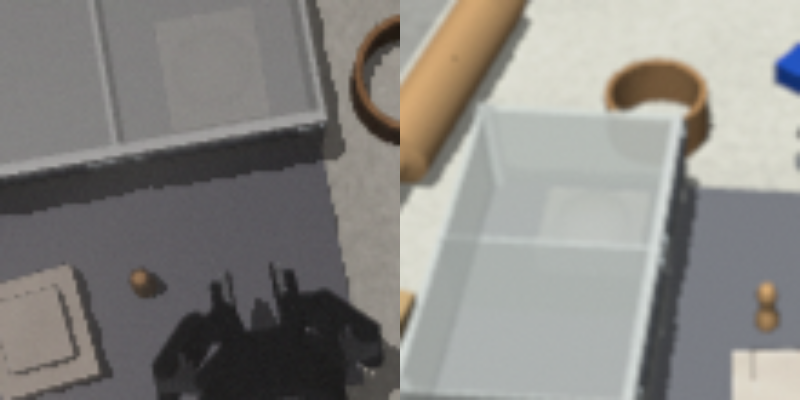

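The mould lies inside the right chamber (left picture (212,68)). Both flaps hang at x = 0 ± 1 mm, so they are shut, the fingers are well clear, and the stamp and block mould are where they were.

```bash
python3 -c "
from bench import *
print(job_done())"
```

```text
the job is handed in; nothing more can be done
None
```

The dome mould is completely inside the right chamber, its rear edge about 25 mm past the flap, which hangs shut; I handed the job in at about 19.4 s, with the square-humped mould, the other flap and the stamp untouched.

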